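# Face up three stock cartons along the label rail

### The arm

A 6-joint arm with a two-finger parallel gripper is mounted at the origin on the work surface. World frame = base frame: x ahead of the robot, y to its left, z up, the work surface at z = 0. Lengths are in m, angles in rad, forces in N, time in s.
With the tool pointing down it reaches from about 0.3 to 0.875 m from the base axis. Payload 6.4 kg.
Tool frame: the origin (TCP) lies at the centre of the arm's flange, where the gripper is bolted on; the fingertips stand 166 mm ahead of it and the grasp point (between the pads) lies 147 mm ahead of it; z points along the fingers, y is the line along which they close (so a half turn about z gives the same grasp; the last joint's range is limited). The gripper opens to 88 mm and grips with 3 to 60 N. Pads are 18 mm wide; open, the fingers measure 123 mm over their backs; the gripper's body (75 mm by 187 mm) begins 45 mm behind the grasp point.
Start: joints at [-1.322, 0.181, 1.607, -0, 1.354, -0.206], TCP at [0.253, -0.517, 0.405] pointing down, gripper open.
Joint ranges: [-2.99, 2.99], [-0.89, 2.07], [0.3, 2.58], [-1.14, 4.28], [0, 2.63], [-3.12, 3.12]. Speed limits (rad/s): [2.57, 2.57, 3.01, 3.14, 3.14, 3.14].

### API

Orientations are given as a rotation vector (axis times angle).
In Python, from plant import state, snapshot, finish_job gives the robot as it stands.
- The arm moves only by the shell command python3 -m inch 'ROWS' [FORCE]. ROWS is JSON, a list of rows, each a list of 5 numbers: the shift along the world's x, y, z in m, then the turn about the world's z in degrees, then the finger opening in m, from 0 to 0.0881. In form: [[tx, ty, tz, spin, gripper], ...]. A call has 1 to 8 rows; each row is the pose to reach, as a shift and turn from the pose commanded when the call began; what a row does not reach only later rows make up. A row lasts 1/8 s, in which the tool goes at most 62.5 mm and 10.7 degrees, less where a joint would pass 70% of its speed; a pose out of reach is approached as far as the arm can. A call with a gripper value outside its range is refused whole. The fingers move at their own pace and stop on an object; FORCE is the grip in N (left out, the last holds). Time passes only in rows, so rows that repeat a pose let the fingers close. It gives the time, the measured TCP pose, the force, the opening and the grip force at its end, in the units of the state.
- state(): the state, without advancing time (a new reading comes with each control period).
- snapshot(name): name is "scene" or "top"; returns a dict with "frame" (400x640x3 uint8, red, green, blue), "fx", "fy", "cx", "cy" (pixels), "R" (3x3) and "t" (3): a world point X has camera coordinates R X + t. Camera axes: x right, y down, z forward; pixel columns grow to the right and rows downward; lengths in m; the calibration is good to about 2 mm. A picture is of the moment at which its call begins. There is no depth.
- finish_job(): hands the job in; it is judged then, once.
The state is a dict: "t": time; "qpos": joint angles; "dq": joint speeds; "joint_efforts": joint torques, N m; "eef_pos": TCP position; "orientation": TCP orientation; "force": force on the tool from outside, world axes, zero at the start; "ft_torque": the same for the moment, N m; "width": finger opening in m; "grip_force": force on a finger pad.
Only numpy, scipy, OpenCV 4.12 (cv2) and the standard library are available. Lean on these libraries where they do the work, as an engineer would, in place of code of your own. Each camera call takes 0.05 s, during which the arm holds its last target. There are 200 camera calls.

### The job

Tidy the three loose cardboard cartons on the steel board into an even row: one centred in front of each white label plate, square to the rail and with its narrow end against it, in any order. Their bottom flaps are not taped, so slide or nudge them along the board, never lift or tip them, and leave everything else where it is.

Things in the scene. Friction and masses are not known exactly. Their poses are not given: they have to be found in the camera images.
- board: steel board fixed to the counter, 345 mm (x) by 540 mm (y), 6 mm thick, with a dark steel rail 25 mm wide along its far (+x) edge: rail top 36 mm above the counter, near face, which the cartons are to touch, at x = +130 mm. Three white blank label plates lie on the rail. Origin on the counter; x points to the rail, y along the rail to the left, z up
- place0 (a point): where the underside centre of a finished carton lies in front of the left (+y) label plate: on the board's top, 40 mm before the rail's near face; axes as the board's. The plate, 60 mm (y) by 19 mm, 2 mm thick, lies on the rail at this y, centred 52.5 mm farther in x
- place1 (a point): where the underside centre of a finished carton lies in front of the middle label plate: on the board's top, 40 mm before the rail's near face; axes as the board's. The plate, 60 mm (y) by 19 mm, 2 mm thick, lies on the rail at this y, centred 52.5 mm farther in x
- place2 (a point): where the underside centre of a finished carton lies in front of the right (-y) label plate: on the board's top, 40 mm before the rail's near face; axes as the board's. The plate, 60 mm (y) by 19 mm, 2 mm thick, lies on the rail at this y, centred 52.5 mm farther in x
- carton0: loose plain cardboard carton, 80 mm (its x) by 60 mm (its y) by 60 mm high, about 0.3 kg, a strip of paler tape along its x on top; all three are alike; origin at the centre of its underside, z up
- carton1: loose plain cardboard carton, 80 mm (its x) by 60 mm (its y) by 60 mm high, about 0.3 kg, a strip of paler tape along its x on top; all three are alike; origin at the centre of its underside, z up
- carton2: loose plain cardboard carton, 80 mm (its x) by 60 mm (its y) by 60 mm high, about 0.3 kg, a strip of paler tape along its x on top; all three are alike; origin at the centre of its underside, z up
- bearing: loose steel ball bearing, ring 42 mm across, 14 mm high, lying on the board near its front edge; origin under its centre; a bystander
- tin: loose small grey screw-top tin, 48 mm across, 55 mm high, standing at the left end of the board; origin under its centre; a bystander
- tape: loose roll of black tape, 52 mm across, 24 mm high, lying at the right end of the board; origin under its centre; a bystander
- spray_can: loose yellow spray can, 60 mm across, 170 mm high, standing on the counter left of the board; origin under its centre; a bystander
- wrench: loose steel wrench lying on the counter right of the board; a bystander
- mug: loose white mug, 76 mm across, 90 mm high, standing on the counter right of the board; origin under its centre; a bystander
Not all that is in view belongs to the job. Leave any black look-alike of the carton2 alone. Leave any orange look-alike of the carton0 alone.

How it is judged:
At the end, for the whole second after the job is handed in: In front of each of the three label plates stands one carton, its centre within 12 mm of the plate's centre along the rail and its narrow end against the rail (centre no more than 8 mm short of the place); every carton is square to the rail within 0.12 rad (7 degrees), upright and at rest (((x of carton0 in the frame of board between 0.082 and 0.095 m and y of carton0 in the frame of board between 0.108 and 0.132 m) or (x of carton1 in the frame of board between 0.082 and 0.095 m and y of carton1 in the frame of board between 0.108 and 0.132 m) or (x of carton2 in the frame of board between 0.082 and 0.095 m and y of carton2 in the frame of board between 0.108 and 0.132 m)) and ((x of carton0 in the frame of board between 0.082 and 0.095 m and y of carton0 in the frame of board between -0.012 and 0.012 m) or (x of carton1 in the frame of board between 0.082 and 0.095 m and y of carton1 in the frame of board between -0.012 and 0.012 m) or (x of carton2 in the frame of board between 0.082 and 0.095 m and y of carton2 in the frame of board between -0.012 and 0.012 m)) and ((x of carton0 in the frame of board between 0.082 and 0.095 m and y of carton0 in the frame of board between -0.132 and -0.108 m) or (x of carton1 in the frame of board between 0.082 and 0.095 m and y of carton1 in the frame of board between -0.132 and -0.108 m) or (x of carton2 in the frame of board between 0.082 and 0.095 m and y of carton2 in the frame of board between -0.132 and -0.108 m)) and angle between the x axis of each of carton0, carton1, carton2 and the x axis of board, either way round below 0.12 rad and angle between each of carton0, carton1, carton2's own z axis and vertical below 0.06 rad and linear speed of each of carton0, carton1, carton2 below 0.02 m/s); the robot touches nothing.
It fails at once if a carton is lifted more than 15 mm off the board (z of any of carton0, carton1, carton2 in the frame of board above 0.021 m).
It fails at once if a carton is tipped by more than 0.35 rad (20 degrees) (angle between any of carton0, carton1, carton2's own z axis and vertical above 0.35 rad).
It fails at once if a bystander is moved more than 25 mm (distance of any of bearing, tin, tape, spray_can, wrench, mug from where it was at the start of the episode above 0.025 m).
It also fails if it takes over 48 s, if anything falls off the work surface, if the arm or the gripper's body presses on something with over 40 N, if the wrist force passes 120 N, or if a joint passes its speed limit or range.

## Working session

There is one attempt and no reset: what is moved stays moved. The work goes in short steps, Python scripts to look and compute and a shell command to move; the robot and the scene stay as the last step left them, time stands still between calls to the robot, and variables do not carry over. Pictures are saved under pics/ and viewed, at most 10 in all, crops included, and the job is handed in when it is done.

```bash
mkdir -p pics; ls
python3 - <<'E'
from plant import state,snapshot
import cv2,numpy as np
for n in("scene","top"):
    s=snapshot(n);cv2.imwrite(f"pics/{n}0.png",s["frame"][:,:,::-1]);np.savez(f"pics/{n}0.npz",**s)
    print(n,s["fx"],s["fy"],s["cx"],s["cy"],np.round(s["R"],3).tolist(),s["t"])
print(state())
E
```

```text
pics
scene 460.9752413443957 460.9752413443957 317.7285290411376 195.66125387889667 [[-0.674, 0.739, 0.005], [0.478, 0.441, -0.759], [-0.563, -0.509, -0.651]] [ 0.34821429 -0.21434179  1.58224075]
top 508.40303698275903 508.40303698275903 322.66006368474626 192.82643813825177 [[0.017, -1.0, 0.007], [-0.986, -0.018, -0.169], [0.169, -0.004, -0.986]] [-0.00673336  0.53272424  1.45162445]
{'t': 0.1, 'qpos': array([-1.32234061e+00,  1.81426441e-01,  1.60789146e+00, -1.06969239e-05,
        1.35377517e+00, -2.06298814e-01]), 'dq': array([-0.0007266 , -0.0004798 , -0.00243453,  0.00102001, -0.00245576,
       -0.00040321]), 'joint_efforts': array([ 9.19933736e-04, -4.34817016e+01, -3.42695975e+01,  7.03442632e-02,
        3.40362301e-02, -4.80223264e-05]), 'eef_pos': array([ 0.25252308, -0.51633443,  0.4039307 ]), 'orientation': array([-3.05926903e+00, -7.07852904e-01,  6.60457446e-05]), 'force': array([-0.65983403,  0.9631562 ,  0.12667374]), 'ft_torque': array([-0.01038646,  0.00562663,  0.01132381]), 'grip_force': 0.0, 'width': 0.0884024978625506}
```

View pics/top0.png

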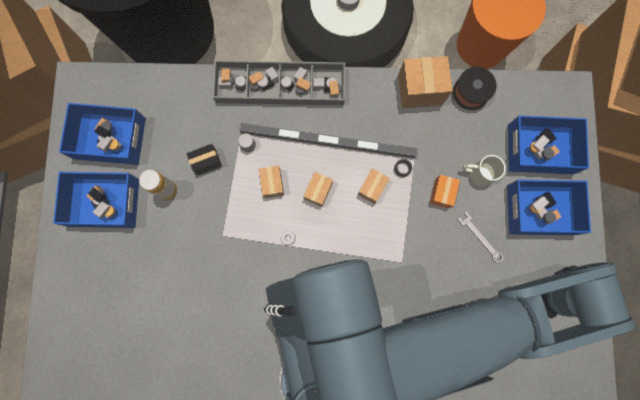

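View pics/scene0.png

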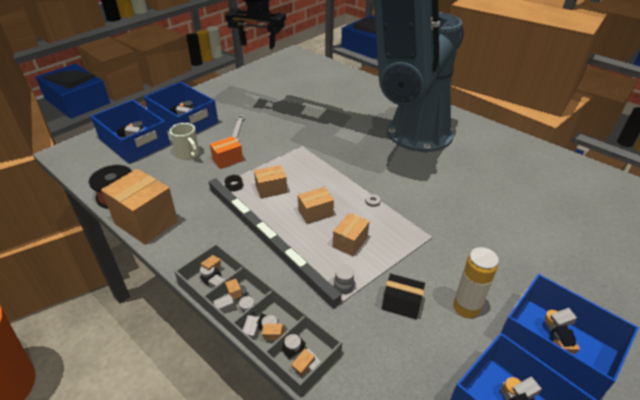

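Top view: cartons on the board at (271,181), (318,189) and (373,186). Label plates at (289,134), (328,140) and (368,146). Things that could be mistaken for a carton: the black box at (204,160), the orange box at (446,192), the big box at (427,82), and the bits in the organizer at (280,82) and in the bins. I choose the three plain brown ones on the board, and check them in one crop.

```bash
cat > h.py <<'E'
import cv2,numpy as np
from plant import snapshot,state
def ray(s,uv,z):
    uv=np.atleast_2d(uv).astype(float);C=-s["R"].T@s["t"]
    d=np.c_[(uv[:,0]-s["cx"])/s["fx"],(uv[:,1]-s["cy"])/s["fy"],np.ones(len(uv))]@s["R"]
    return (C+d*((z-C[2])/d[:,2])[:,None])[:,:2]
def proj(s,X):
    p=np.atleast_2d(X)@s["R"].T+s["t"];return np.c_[p[:,0]/p[:,2]*s["fx"]+s["cx"],p[:,1]/p[:,2]*s["fy"]+s["cy"]]
E
python3 - <<'E'
from h import *
s=dict(np.load("pics/top0.npz"));f=s["frame"]
print("cam",-s["R"].T@s["t"])
c=f[115:265,215:425];cv2.imwrite("pics/crop0.png",cv2.resize(c,None,fx=3.8,fy=3.8,interpolation=cv2.INTER_CUBIC)[:,:,::-1])
hsv=cv2.cvtColor(f,cv2.COLOR_RGB2HSV)
w=((hsv[:,:,2]>200)&(hsv[:,:,1]<40)).astype(np.uint8);w[:,:]*=1
n,l,st,ce=cv2.connectedComponentsWithStats(w[120:155,270:390])
for i in range(1,n):
    if st[i,4]>20: print("plate",ce[i]+[270,120],st[i,4],ray(s,ce[i]+[270,120],.038))
b=((hsv[:,:,0]>5)&(hsv[:,:,0]<25)&(hsv[:,:,1]>80)).astype(np.uint8)
n,l,st,ce=cv2.connectedComponentsWithStats(b)
for i in range(1,n):
    if st[i,4]>200 and 220<ce[i][0]<415 and 120<ce[i][1]<260:
        print("carton",ce[i],st[i],ray(s,ce[i],.066)); x,y=ce[i].astype(int)
        print(hsv[y-22:y+22:4,x])
E
```

```text
cam [0.28026868 0.00912201 1.52066441]
plate [288.66666667 133.05555556] 108 [[0.71512512 0.10817871]]
plate [327.86915888 138.6635514 ] 107 [[ 0.69987299 -0.01038683]]
plate [303.82091503 149.53856209] 765 [[0.66478182 0.0612828 ]]
plate [367.22522523 144.37837838] 111 [[ 0.68433864 -0.12909869]]
carton [270.73529412 180.88754325] [259 166  24  31 578] [[0.56174741 0.15444606]]
[[ 12  16 208]
 [  6  17 207]
 [ 16  51 219]
 [ 18  88 228]
 [ 19  91 228]
 [ 19  88 229]
 [ 19  88 228]
 [ 18  86 227]
 [ 19  91 226]
 [ 15  89 141]
 [ 15  20 126]]
carton [373.35078534 185.40488656] [359 169  30  34 573] [[ 0.55380207 -0.14458743]]
[[  8  15 206]
 [ 11  17 210]
 [ 15 120 219]
 [ 15 116 218]
 [ 15 114 219]
 [ 17  88 228]
 [ 19  86 230]
 [ 17 100 225]
 [ 15 113 218]
 [ 14 106 163]
 [ 12  52 108]]
carton [317.81487889 188.49307958] [304 172  29  33 578] [[0.54173314 0.0169476 ]]
[[  9  16 211]
 [  9  16 211]
 [ 15 113 219]
 [ 15 117 218]
 [ 16 108 221]
 [ 18  87 228]
 [ 19  86 229]
 [ 18  90 226]
 [ 15 112 220]
 [ 15 108 160]
 [  9  20 129]]
```

View pics/crop0.png

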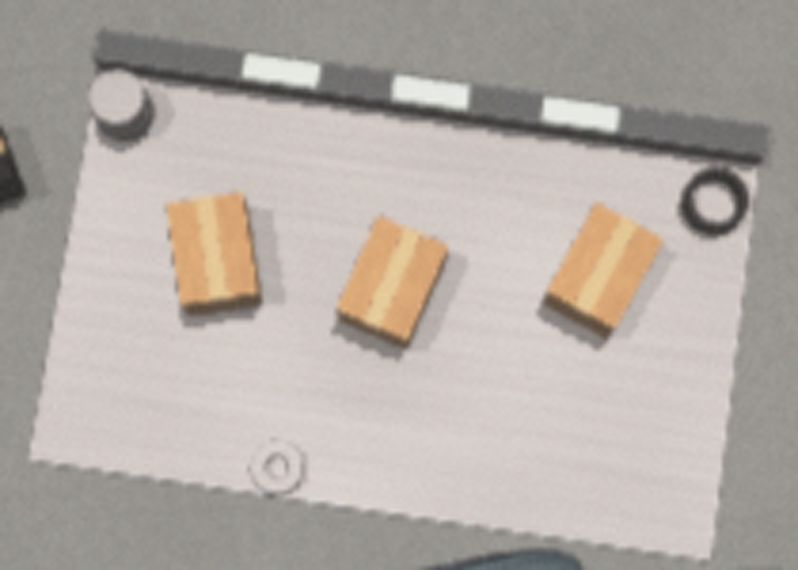

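```bash
cat >> h.py <<'E'
from scipy.spatial.transform import Rotation as Ro
P=np.array([[.71512512,.10817871],[.69987299,-.01038683],[.68433864,-.12909869]])
v=P[0]-P[2];YAW=np.arctan2(-v[0],v[1]);B=np.array([[np.cos(YAW),-np.sin(YAW)],[np.sin(YAW),np.cos(YAW)]])
O=P.mean(0)-B@[.1425,0]
def cartons(s):
    hsv=cv2.cvtColor(s["frame"],cv2.COLOR_RGB2HSV)
    b=((hsv[:,:,0]>10)&(hsv[:,:,0]<24)&(hsv[:,:,1]>65)&(hsv[:,:,2]>190)).astype(np.uint8);out=[]
    for c in cv2.findContours(b,cv2.RETR_EXTERNAL,cv2.CHAIN_APPROX_NONE)[0]:
        if cv2.contourArea(c)<150: continue
        # filled pixels -> metric on top plane
        m=np.zeros_like(b);cv2.drawContours(m,[c],-1,1,-1);vv,uu=np.nonzero(m);X=ray(s,np.c_[uu,vv],.066)
        Xb=(X-O)@B
        if abs(Xb.mean(0)[0])>.18 or abs(Xb.mean(0)[1])>.27: continue
        w,V=np.linalg.eigh(np.cov(X.T));a=np.degrees(np.arctan2(V[1,1],V[0,1]));a=(a+90)%180-90
        L=np.sqrt(12*w[::-1]);out.append((X.mean(0),Xb.mean(0),a,L))
    return sorted(out,key=lambda o:-o[1][1])
def toolyaw():
    S=state();R=Ro.from_rotvec(S["orientation"]).as_matrix();return S["eef_pos"],np.degrees(np.arctan2(R[1,1],R[0,1])),R[:,2]
def report(name="top"):
    s=snapshot(name)
    for X,Xb,a,L in cartons(s): print("world",X.round(4),"board",Xb.round(4),"yaw w",round(a,1),"b",round(a-np.degrees(YAW),1),"size",L.round(3))
    return s
E
python3 - <<'E'
from h import *
print("board O",O,"yaw",np.degrees(YAW));print("places",[(O+B@[.09,y]).round(4).tolist() for y in(.12,0,-.12)])
report();print(toolyaw())
s=dict(np.load("pics/top0.npz"))
for n,p,z in(("tin",(246.5,142),.061),("tape",(403,168),.03),("bear",(288,238),.02),("can",(151,180),.17),("black",(204,158),.06),("orange",(447,188),.06)): print(n,ray(s,p,z),((ray(s,p,z)-O)@B).round(3))
E
```

```text
board O [0.55846346 0.00789992] yaw -7.3927634127909005
places [[0.6632, 0.1153], [0.6477, -0.0037], [0.6323, -0.1227]]
world [0.5652 0.1565] board [-0.0124  0.1482] yaw w 10.1 b 17.5 size [0.078 0.059]
world [0.5449 0.0172] board [-0.0146  0.0075] yaw w -22.3 b -14.9 size [0.078 0.058]
world [ 0.557  -0.1465] board [ 0.0184 -0.1533] yaw w -27.9 b -20.5 size [0.079 0.059]
(array([ 0.25254302, -0.51637029,  0.40402457]), np.float64(-63.93959733566995), array([-3.59559220e-04,  1.27022628e-03, -9.99999129e-01]))
tin [[0.6786092  0.23061034]] [[0.09  0.236]]
tape [[ 0.61536445 -0.23749145]] [[ 0.088 -0.236]]
bear [[0.40013259 0.1023497 ]] [[-0.169  0.073]]
can [[0.53816806 0.46715782]] [[-0.079  0.453]]
black [[0.62793466 0.35368748]] [[0.024 0.352]]
orange [[ 0.55112843 -0.36076892]] [[ 0.04  -0.367]]
```

```bash
python3 -m inch '[[0.3045,0.37,0,-54,0.088],[0.3045,0.37,0,-54,0.088],[0.3045,0.37,0,-54,0.088],[0.3045,0.37,0,-54,0.088],[0.3045,0.37,0,-54,0.088],[0.3045,0.37,0,-54,0.088],[0.3045,0.37,0,-54,0.088],[0.3045,0.37,0,-54,0.088]]'
python3 -m inch '[[0,0,0,0,0.088],[0,0,0,0,0.088],[0,0,0,0,0.088]]' 5; python3 -c "
from h import *
print(toolyaw())"
```

```text
t: 1.15
eef_pos: [0.5568, -0.1463, 0.4046]
orientation: [3.049, -0.759, 0.0]
force: [1.2, -0.4, 0.9]
width: 0.088
grip_force: 0.0
t: 1.52
eef_pos: [0.5551, -0.1494, 0.4046]
orientation: [3.048, -0.761, -0.001]
force: [0.0, -1.8, 0.1]
width: 0.0879
grip_force: 0.0
(array([ 0.55514008, -0.149379  ,  0.4045508 ]), np.float64(-118.04995713797474), array([-5.42519998e-04, -1.04178044e-04, -9.99999847e-01]))
```

```bash
python3 -m inch '[[0.001,0.002,-0.05,0,0.088],[0.001,0.002,-0.1,0,0.088],[0.001,0.002,-0.14,0,0.088],[0.001,0.002,-0.14,0,0.088]]'
```

```text
t: 2.02
eef_pos: [0.5548, -0.1468, 0.2616]
orientation: [-3.046, 0.762, 0.011]
force: [-0.7, 0.4, 0.7]
width: 0.0882
grip_force: 0.0
```

```bash
python3 -m inch '[[0.002,0,-0.045,0,0.088],[0.002,0,-0.074,0,0.088],[0.002,0,-0.074,0,0.088],[0.002,0,-0.074,0,0.055],[0.002,0,-0.074,0,0.055],[0.002,0,-0.074,0,0.055],[0.002,0,-0.074,0,0.055],[0.002,0,-0.074,0,0.055]]' 5; python3 -c "
from h import *
print(toolyaw());s=report()
cv2.imwrite('pics/top1.png',cv2.resize(s['frame'][110:290,200:440],None,fx=3,fy=3)[:,:,::-1])"
```

```text
t: 3.02
eef_pos: [0.5594, -0.1466, 0.1922]
orientation: [3.048, -0.758, 0.003]
force: [-2.5, -1.5, 7.1]
width: 0.0597
grip_force: 5.0
(array([ 0.55944464, -0.1466121 ,  0.19222905]), np.float64(-117.93228722767515), array([ 0.0018743 , -0.00148029, -0.99999715]))
world [0.5651 0.1565] board [-0.0126  0.1482] yaw w 9.7 b 17.1 size [0.079 0.059]
world [0.5446 0.0171] board [-0.0149  0.0074] yaw w -23.5 b -16.1 size [0.078 0.059]
```

View pics/top1.png

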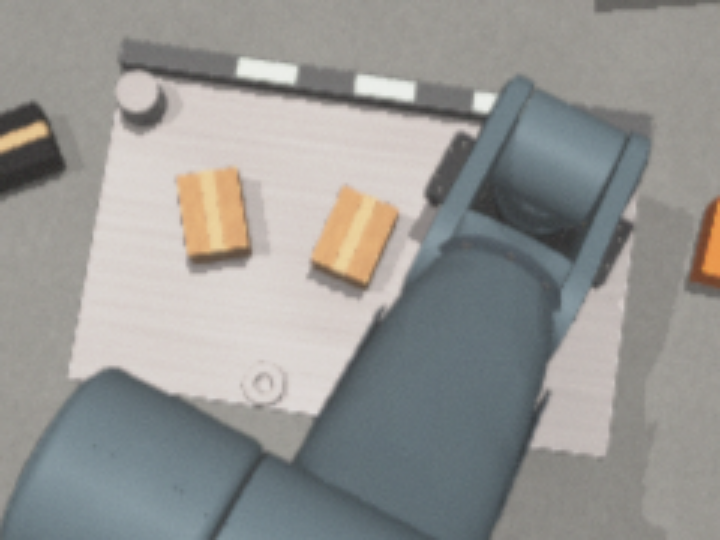

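```bash
python3 -m inch '[[0.015,0.006,0,5,0.055],[0.03,0.012,0,10,0.055],[0.045,0.018,0,15,0.055],[0.0646,0.0249,0,20.5,0.055],[0.0646,0.0249,0,20.5,0.055],[0.0646,0.0249,0,20.5,0.055]]' 5;python3 -c "
from h import *
print(toolyaw(),(O+B@[.09,-.12]))"
```

```text
t: 3.82
eef_pos: [0.6238, -0.1212, 0.1914]
orientation: [3.135, -0.207, 0.003]
force: [2.7, 0.4, 4.2]
width: 0.0599
grip_force: 5.0
(array([ 0.62375829, -0.12119916,  0.19142066]), np.float64(-97.53845962274328), array([ 2.15173061e-03, -2.67958657e-04, -9.99997649e-01])) [ 0.63227489 -0.1226829 ]
```

```bash
python3 -m inch '[[0.005,-0.0005,0,0,0.055],[0.01,-0.0012,0,0,0.055],[0.0145,-0.0018,0,0,0.055],[0.0145,-0.0018,0,0,0.055],[0.0145,-0.0018,0,0,0.055]]' 5;python3 -c "
from h import *
p,a,z=toolyaw();print(p,a,(p[:2]-O)@B)"
```

```text
t: 4.45
eef_pos: [0.6368, -0.1233, 0.1903]
orientation: [-3.135, 0.205, 0.004]
force: [-5.5, -0.1, 5.9]
width: 0.0602
grip_force: 5.0
[ 0.63684426 -0.12325201  0.1903328 ] -97.49678514705577 [ 0.09460462 -0.11997643]
```

```bash
python3 -m inch '[[0,0,0,0,0.088],[0,0,0,0,0.088],[0,0,0,0,0.088],[0,0,0.05,0,0.088],[0,0,0.1,0,0.088],[-0.046,0.07,0.1,-8,0.088],[-0.0915,0.1405,0.1,-15.4,0.088],[-0.0915,0.1405,0.1,-15.4,0.088]]' 5;python3 -m inch '[[0,0,0,0,0.088],[0,0,0,0,0.088]]'; python3 -c "
from h import *
print(toolyaw());report()"
```

```text
t: 5.45
eef_pos: [0.5449, 0.0194, 0.2907]
orientation: [-3.079, 0.623, 0.0]
force: [0.0, -0.7, 0.0]
width: 0.0883
grip_force: 0.0
t: 5.7
eef_pos: [0.547, 0.0171, 0.2912]
orientation: [3.079, -0.621, 0.003]
force: [1.5, -0.5, -0.4]
width: 0.0881
grip_force: 0.0
(array([0.5470481 , 0.0171395 , 0.29117381]), np.float64(-112.81755446352601), array([ 1.51305602e-03, -5.89006513e-04, -9.99998682e-01]))
world [0.5673 0.1593] board [-0.0107  0.1513] yaw w -3.7 b 3.7 size [0.078 0.053]
world [ 0.632  -0.1204] board [ 0.0895 -0.1178] yaw w -7.0 b 0.4 size [0.077 0.058]
```

```bash
python3 -m inch '[[-0.001,0,-0.035,0,0.088],[-0.001,0,-0.07,0,0.088],[-0.001,0,-0.1,0,0.088],[-0.001,0,-0.1,0,0.088],[-0.001,0,-0.1,0,0.055],[-0.001,0,-0.1,0,0.055],[-0.001,0,-0.1,0,0.055],[-0.001,0,-0.1,0,0.055]]' 5;python3 -c "
from h import *
p,a,z=toolyaw();print(p,a,(p[:2]-O)@B,O+B@[.082,0])"
```

```text
t: 6.75
eef_pos: [0.546, 0.0172, 0.1919]
orientation: [3.079, -0.622, 0.003]
force: [-1.3, -2.2, 7.1]
width: 0.0599
grip_force: 5.0
[0.54602596 0.01723808 0.19194923] -112.83070492145765 [-0.01353566  0.00766019] [ 0.63978183 -0.00265105]
```

```bash
python3 -m inch '[[0.019,-0.004,0,3,0.055],[0.038,-0.008,0,6,0.055],[0.056,-0.012,0,9,0.055],[0.075,-0.016,0,12,0.055],[0.0938,-0.0199,0,15.4,0.055],[0.0938,-0.0199,0,15.4,0.055],[0.0938,-0.0199,0,15.4,0.055]]' 5;python3 -c "
from h import *
p,a,z=toolyaw();print(p,a,(p[:2]-O)@B)"
```

```text
t: 7.62
eef_pos: [0.6391, -0.0023, 0.1909]
orientation: [3.135, -0.206, 0.001]
force: [1.1, -0.9, 0.4]
width: 0.0598
grip_force: 5.0
[ 0.6391071  -0.00228821  0.19092257] -97.50137549992904 [0.0812842 0.000273 ]
```

```bash
python3 -m inch '[[0.005,-0.0006,0,0,0.055],[0.01,-0.0013,0,0,0.055],[0.014,-0.0018,0,0,0.055],[0.014,-0.0018,0,0,0.055],[0.014,-0.0018,0,0,0.055]]' 5;python3 -c "
from h import *
p,a,z=toolyaw();print(p,a,(p[:2]-O)@B)"
```

```text
t: 8.25
eef_pos: [0.6527, -0.004, 0.1901]
orientation: [-3.135, 0.204, 0.003]
force: [-4.7, 1.8, 2.1]
width: 0.06
grip_force: 5.0
[ 0.65273876 -0.00403043  0.19008666] -97.44417500620301 [0.09502672 0.00029925]
```

```bash
python3 -m inch '[[0,0,0,0,0.088],[0,0,0,0,0.088],[0,0,0,0,0.088],[0,0,0.05,0,0.088],[0,0,0.1,0,0.088],[-0.0438,0.08,0.1,9,0.088],[-0.0876,0.1605,0.1,17.3,0.088],[-0.0876,0.1605,0.1,17.3,0.088]]' 5;python3 -m inch '[[0,0,0,0,0.088],[0,0,0,0,0.088]]'; python3 -c "
from h import *
print(toolyaw());report()"
```

```text
t: 9.25
eef_pos: [0.5647, 0.1577, 0.2911]
orientation: [-3.13, -0.272, -0.002]
force: [-0.2, 0.4, -0.4]
width: 0.0882
grip_force: 0.0
t: 9.5
eef_pos: [0.566, 0.1562, 0.2911]
orientation: [3.129, 0.271, 0.002]
force: [0.7, 0.0, 0.2]
width: 0.0879
grip_force: 0.0
(array([0.56601796, 0.15622663, 0.29111523]), np.float64(-80.10215072831468), array([ 1.29834681e-03, -3.17688276e-04, -9.99999107e-01]))
world [ 0.6473 -0.001 ] board [0.0892 0.0026] yaw w -7.8 b -0.4 size [0.077 0.059]
world [ 0.6317 -0.1204] board [ 0.0891 -0.1179] yaw w -6.7 b 0.6 size [0.078 0.059]
```

```bash
python3 -m inch '[[0,0,-0.035,0,0.088],[0,0,-0.07,0,0.088],[0,0,-0.1,0,0.088],[0,0,-0.1,0,0.088],[0,0,-0.1,0,0.055],[0,0,-0.1,0,0.055],[0,0,-0.1,0,0.055],[0,0,-0.1,0,0.055]]' 5;python3 -c "
from h import *
p,a,z=toolyaw();print(p,a,(p[:2]-O)@B,O+B@[.082,.119]-p[:2])"
```

```text
t: 10.55
eef_pos: [0.5663, 0.1562, 0.1921]
orientation: [3.13, 0.27, 0.004]
force: [-0.1, -2.3, 5.7]
width: 0.0604
grip_force: 5.0
[0.56630721 0.15620373 0.1920644 ] -80.13389550372975 [-0.01130375  0.14808028] [ 0.08878639 -0.04084398]
```

```bash
python3 -m inch '[[0.018,-0.008,0,-3.5,0.055],[0.036,-0.016,0,-7,0.055],[0.054,-0.025,0,-10.5,0.055],[0.071,-0.033,0,-14,0.055],[0.0888,-0.0408,0,-17.3,0.055],[0.0888,-0.0408,0,-17.3,0.055],[0.0888,-0.0408,0,-17.3,0.055]]' 5;python3 -c "
from h import *
p,a,z=toolyaw();print(p,a,(p[:2]-O)@B)"
python3 -m inch '[[0.005,-0.0006,0,0,0.055],[0.01,-0.0013,0,0,0.055],[0.014,-0.0018,0,0,0.055],[0.014,-0.0018,0,0,0.055],[0.014,-0.0018,0,0,0.055]]' 5
python3 -m inch '[[0,0,0,0,0.088],[0,0,0,0,0.088],[0,0,0,0,0.088],[0,0,0.05,0,0.088],[0,0,0.1,0,0.088],[-0.06,0,0.16,0,0.088],[-0.12,0,0.2,0,0.088],[-0.18,0,0.2,0,0.088]]' 5
python3 -m inch '[[-0.05,-0.06,0,0,0.088],[-0.1,-0.12,0,0,0.088],[-0.1,-0.18,0,0,0.088],[-0.1,-0.24,0,0,0.088],[-0.1,-0.3,0,0,0.088],[-0.1,-0.36,0,0,0.088],[-0.1,-0.42,0,0,0.088],[-0.1,-0.42,0,0,0.088]]';python3 -c "
from h import *
s=report();cv2.imwrite('pics/top2.png',s['frame'][:,:,::-1])"
```

```text
t: 11.42
eef_pos: [0.6545, 0.1156, 0.1911]
orientation: [3.135, -0.202, 0.002]
force: [2.7, -1.8, 2.1]
width: 0.0602
grip_force: 5.0
[0.6544882  0.11557027 0.19113441] -97.37726079872073 [0.08137254 0.11913087]
t: 12.05
eef_pos: [0.6675, 0.1144, 0.1905]
orientation: [-3.135, 0.203, 0.004]
force: [-4.6, 1.6, 5.0]
width: 0.0599
grip_force: 5.0
t: 13.05
eef_pos: [0.5124, 0.1135, 0.3882]
orientation: [-3.135, 0.204, -0.009]
force: [0.5, -0.3, 0.0]
width: 0.0882
grip_force: 0.0
t: 14.05
eef_pos: [0.4122, -0.3098, 0.3854]
orientation: [3.134, -0.21, 0.0]
force: [0.8, 1.1, -0.0]
width: 0.0881
grip_force: 0.0
world [0.6628 0.1173] board [0.0894 0.1219] yaw w -8.6 b -1.2 size [0.078 0.059]
world [ 0.6471 -0.0011] board [0.0891 0.0025] yaw w -7.5 b -0.1 size [0.077 0.059]
world [ 0.6319 -0.1204] board [ 0.0893 -0.1178] yaw w -7.3 b 0.1 size [0.078 0.058]
```

View pics/top2.png

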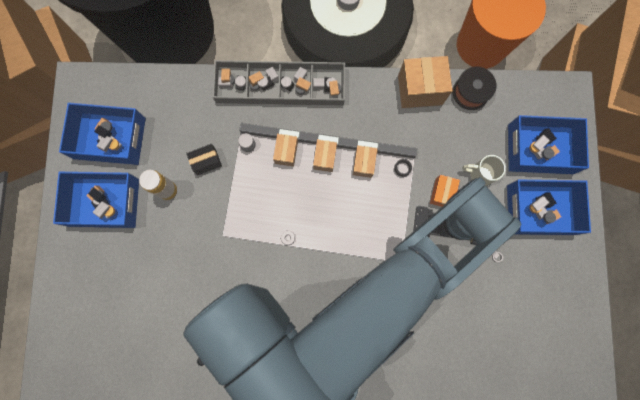

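The three cartons stand square against the rail in front of the plates, at (286,148), (325,154) and (366,158). The tin, tape and bearing haven't moved. The arm is clear of everything, at 0.385 m.

```bash
python3 -c "
from plant import finish_job
print(finish_job())"
```

```text
the job is handed in; nothing more can be done
None
```

The three cartons are in a row against the rail, each within about 3 mm of its plate's centre and 1.2° of square as measured from the top camera, and the job was handed in at about 14 s; no verdict came back.

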